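# Rap the plaster mould with the spring hammer

## Robot

A 7-joint arm with a two-finger parallel gripper is mounted at the origin on the work surface. World frame = base frame: x ahead of the robot, y to its left, z up, the work surface at z = 0. Lengths are in m, angles in rad, forces in N, time in s.
With the tool pointing down it reaches from about 0.4 to 0.85 m from the base axis. Payload 4.5 kg.
Tool frame: the origin (TCP) lies on the centre line of the jaws, within the pads' length; the fingertips stand 8 mm ahead of it and the grasp point (between the pads) lies 11 mm behind it; z points along the fingers, x is the direction in which the jaws open and shut, and the axes are right-handed (so a half turn about z gives the same grasp; the last joint's range is limited). The gripper opens to 88 mm and grips with 3 to 60 N. Pads are 18 mm wide; open, the fingers measure 123 mm over their backs; the gripper's body (75 mm by 187 mm) begins 45 mm behind the grasp point.
Start: joints at [0.034, 0.689, -0.195, 1.565, 0.157, 0.902, -0.215], TCP at [0.625, 0, 0.247] pointing down, gripper open.
Joint ranges: [-3.01, 3.01], [-0.46, 2.08], [-1.47, 1.51], [0.13, 2.56], [-1, 4.14], [0.04, 2.09], [-2.66, 2.66]. Speed limits (rad/s): [2.57, 2.57, 3.14, 3.14, 3.14, 3.14, 3.14].

## Interface

Orientations are given as a unit quaternion [x, y, z, w].
In Python, from plant import r gives the robot as it stands.
- The arm moves only by the shell command python3 -m pendant 'ROWS' [FORCE]. ROWS is JSON, a list of rows, each a list of 3 entries, a list of its own where there are three numbers: the turn, a rotation vector about the tool's x, y, z in rad, then the shift along the tool's x, y, z in m, then the opening, from 0 (shut) to 1 (fully open). In form: [[[wx, wy, wz], [tx, ty, tz], claw], ...]. A call has 1 to 10 rows; each row is the pose to reach, as a shift and turn from the pose commanded when the call began, along the tool's axes at that moment; what a row does not reach only later rows make up. A row lasts 1/10 s, in which the tool goes at most 50 mm and 8.59 degrees, less where a joint would pass 70% of its speed; a pose out of reach is approached as far as the arm can. A call with a gripper value outside its range is refused whole. The fingers move at their own pace and stop on an object; FORCE is the grip in N (left out, the last holds). Time passes only in rows, so rows that repeat a pose let the fingers close. It gives the time, the measured TCP pose, the force and the opening at its end, in the units of the state.
- r.get_state(): the state, without advancing time (a new reading comes with each control period).
- r.snapshot(name): name is "scene" or "side" or "wrist"; returns a dict with "image" (480x640x3 uint8, red, green, blue), "mtx" (3x3 intrinsics, pixels), "R" (3x3) and "t" (3): a world point X has camera coordinates R X + t; the wrist camera has in their place "T_tool_cam" (4x4, takes a point from camera to tool coordinates, whose origin is the TCP and whose axes are the tool frame's). Camera axes: x right, y down, z forward; pixel columns grow to the right and rows downward; lengths in m; the calibration is good to about 2 mm. The wrist camera is an equidistant fisheye: a pixel r from the principal point sees the ray r / f radians off the axis. A picture is of the moment at which its call begins: read the wrist's pose just before it. There is no depth.
- r.finish_job(): hands the job in, once; it reports no verdict.
The state is a dict: "clock": time; "q": joint angles; "qd": joint speeds; "joint_torque": joint torques, N m; "tool_pos": TCP position; "eef_rot": TCP orientation; "contact_force": force on the tool from outside, world axes, zero at the start; "moment": the same for the moment, N m; "opening": opening from 0.0 (shut) to 1.0 (fully open).
Only numpy, scipy, OpenCV 4.12 (cv2) and the standard library are available. Lean on these libraries where they do the work, as an engineer would, in place of code of your own. Each camera call takes 0.05 s, during which the arm holds its last target. There are 200 camera calls.

## Task

Loosen the casting in the clamped plaster mould with the spring hammer beside it: swing the hammer back by its upright wooden handle until its sear catches and it stays back by itself, and let go of it. Then press the round trigger pad down so that the hammer snaps back against the mould by itself, and leave the pad. Leave the painted figurine nearby standing where it is.

Things in the scene. Friction and masses are not known exactly. Their poses are not given: they have to be found in the camera images.
- hammer (a joint): Steel spring-hammer arm on an upright pivot on a grey base plate (270 x 340 mm). 0 rad: its black rubber head rests against the clamped white mould; grows as it swings away, counter-clockwise from above. Sear catches at 0.96: swing to about 1.05, then let go; stop at 1.12. Spring at the handle: 3 N at rest, 10 N when cocked, up to 8 N more where it rides over the sear (0.7 to 0.95).
- hammer_handle (a point): Middle of the hammer's upright round wooden handle, 20 mm diameter, 104 mm above the table; it spans heights 70 to 128 mm. It may turn in the grip. Site x points level outwards from the pivot, z up: the vertical pivot axis is 100 mm away along -x, so the handle moves on a level 100 mm circle. The head reaches 57 mm beyond it, up to 79 mm high; the mould is 74 mm high.
- trigger_pad (a point): Centre of the top of the round flat aluminium trigger pad, 42 mm diameter, 70 mm above the table, at the base plate's corner farthest from the mould, just beyond where the cocked hammer points. Press straight down with 2 to 7 N: frees the hammer after 5 to 13 mm, stops at 20 mm, springs back. Site x points outwards from the hammer's pivot, 210 mm away; z up.
- figurine: Finished painted figurine with a flared blue cap, loose, 145 mm tall, foot 60 mm diameter, cap up to 80 mm wide; a bystander beside the base plate. Origin at the centre of its underside, z up.

How it is judged:
On the way, in this order (a step that is already met when the one before it is completed fails the run):
1. the hammer stays cocked on its sear with the gripper off it (value of joint hammer above 0.88 rad and contact force between each of the fingers, the arm and hammer below 0.2 N), for 0.3 s.
2. the tripped hammer has snapped back against the mould, untouched by the robot (value of joint hammer below 0.06 rad and contact force between each of the fingers, the arm and hammer below 0.2 N), for 0.1 s.
At the end, for the whole second after the job is handed in: The hammer has been cocked on its sear, let go, and tripped; it rests against the mould (within 0.06 rad of its rest), and the figurine stands upright (within 0.2 rad) within 30 mm of where it was (value of joint hammer below 0.06 rad and angle between figurine's own z axis and vertical below 0.2 rad and distance of figurine from where it was at the start of the episode below 0.03 m); the robot touches nothing.
It fails at once if the figurine is knocked over or shoved (tilted more than 0.35 rad or moved more than 50 mm) (angle between figurine's own z axis and vertical above 0.35 rad or distance of figurine from where it was at the start of the episode above 0.05 m).
It also fails if it takes over 56 s, if anything falls off the work surface, if the arm or the gripper's body presses on something with over 40 N, if the wrist force passes 120 N, or if a joint passes its speed limit or range.

## Working session

There is one attempt and no reset: what is moved stays moved. The work goes in short steps, Python scripts to look and compute and a shell command to move; the robot and the scene stay as the last step left them, time stands still between calls to the robot, and variables do not carry over. Pictures are saved under pics/ and viewed, about 8 in all and at most 12, crops included, and the job is handed in when it is done.

```bash
mkdir -p pics; cat > h.py <<'E'
import numpy as np,cv2,pickle
from plant import r
def snap(n,f):
    s=r.get_state(); d=r.snapshot(n); d['state']=s
    cv2.imwrite(f'pics/{f}.png',d['image'][:,:,::-1]); pickle.dump(d,open(f'pics/{f}.pkl','wb')); return d
def load(f): return pickle.load(open(f'pics/{f}.pkl','rb'))
def ray(d,u,v):
    R,t=np.array(d['R']),np.array(d['t'])
    w=R.T@np.linalg.inv(d['mtx'])@[u,v,1.]; return -R.T@t,w/np.linalg.norm(w)
def onz(d,u,v,z):
    c,w=ray(d,u,v); return c+w*(z-c[2])/w[2]
def proj(d,X):
    p=np.array(d['mtx'])@(np.array(d['R'])@np.array(X)+d['t']); return p[:2]/p[2]
def tri(a,ua,b,ub):
    c1,w1=ray(a,*ua);c2,w2=ray(b,*ub)
    A=np.stack([w1,-w2],1);s=np.linalg.lstsq(A,c2-c1,rcond=None)[0]
    p,q=c1+s[0]*w1,c2+s[1]*w2; return (p+q)/2,np.linalg.norm(p-q)
E
python3 - <<'E'
from h import *
for n in('scene','side'): 
    d=snap(n,n+'0'); print(n,d['state']['clock'],ray(d,320,240))
s=r.get_state();print(s['tool_pos'],s['eef_rot'],s['opening'])
E
```

```text
scene 0.0 (array([ 1.22668983, -0.08318799,  0.85917776]), array([-0.64127474,  0.11233465, -0.7590439 ]))
side 0.05 (array([ 0.44141511, -0.64401123,  0.93768955]), array([ 0.11074341,  0.62006412, -0.77669581]))
[ 6.24456872e-01 -5.16648203e-05  2.45971065e-01] [ 9.99999657e-01  3.30756127e-05 -8.26314847e-04  4.77177875e-05] 0.9958795868860661
```

View pics/scene0.png

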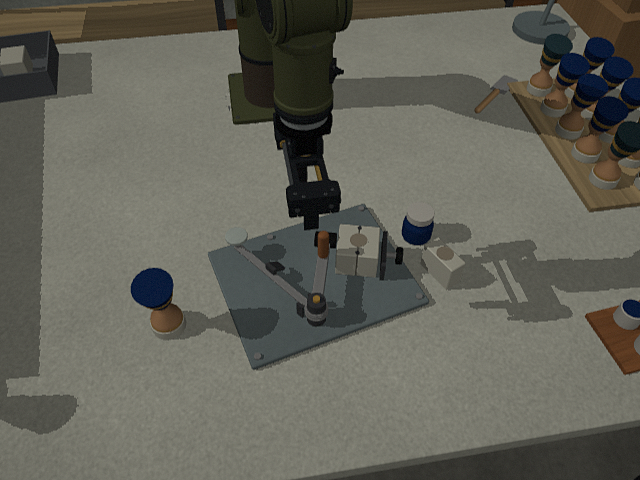

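View pics/side0.png

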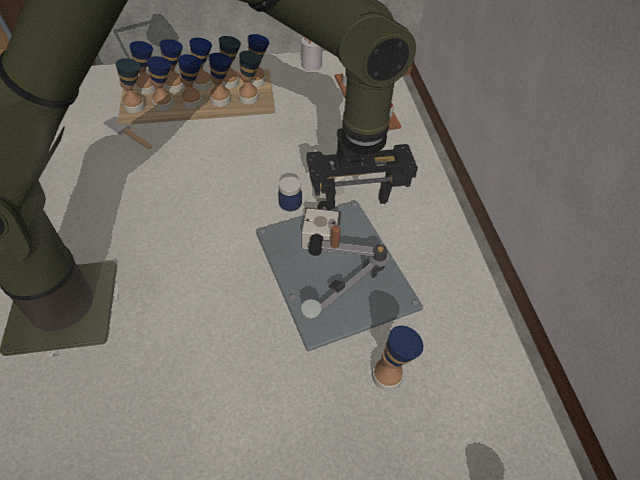

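Scene view: handle ~(323,245), pivot ~(316,300), pad ~(237,237), figurine ~(167,320). Side view: handle ~(335,236), pivot ~(380,255), pad ~(311,309), figurine foot ~(388,378).

```bash
python3 - <<'E'
from h import *
a,b=load('scene0'),load('side0')
def blob(d,box,kind):
    x0,y0,x1,y1=box; im=d['image'][y0:y1,x0:x1]; h=cv2.cvtColor(im,cv2.COLOR_RGB2HSV)
    if kind=='o': m=cv2.inRange(h,(4,110,60),(18,255,255))
    else: m=cv2.inRange(h,(0,0,kind),(179,60,255))
    n,l,st,c=cv2.connectedComponentsWithStats(m)
    i=1+np.argmax(st[1:,4]); s=st[i]; ys,xs=np.where(l==i); top=ys.min();bot=ys.max()
    return c[i]+[x0,y0],s,(xs[ys<=top+1].mean()+x0,top+y0),(xs[ys>=bot-1].mean()+x0,bot+y0)
ha=blob(a,(305,225,340,265),'o');hb=blob(b,(322,215,350,255),'o')
print(ha,hb)
H,e=tri(a,ha[0],b,hb[0]);print('handle centroid',H,e)
for d,x in((a,ha),(b,hb)): print(onz(d,*x[0],.099),'top',onz(d,*x[2],.128),'bot',onz(d,*x[3],.07))
P,e=tri(a,(237,237),b,(311,309));print('pad',P,e,onz(a,237,237,.07),onz(b,311,309,.07))
V,e=tri(a,(316,298),b,(380,249));print('piv',V,e)
print('fig',onz(a,168,328,0.0),onz(b,388,380,0.0))
for d,n,bx in((a,'a',(200,190,370,340)),(b,'b',(270,190,420,340))):
    c=d['image'][bx[1]:bx[3],bx[0]:bx[2],::-1]; cv2.imwrite(f'pics/crop{n}.png',cv2.resize(c,None,fx=2.6,fy=2.6,interpolation=2))
i=[cv2.imread(f'pics/crop{n}.png') for n in'ab']
i=[cv2.resize(x,(390,390*x.shape[0]//x.shape[1])) for x in i];m=max(x.shape[0] for x in i)
cv2.imwrite('pics/both.png',np.hstack([cv2.copyMakeBorder(x,0,m-x.shape[0],0,5,0) for x in i]))
print([x.shape for x in i])
E
```

```text
(array([321.24260355, 241.62721893]), array([ 13,   6,  11,  27, 169], dtype=int32), (np.float64(322.8), np.int64(231)), (np.float64(320.2), np.int64(257))) (array([335.08074534, 236.29813665]), array([  9,  11,   9,  22, 161], dtype=int32), (np.float64(335.27272727272725), np.int64(226)), (np.float64(334.6666666666667), np.int64(247)))
handle centroid [0.59347387 0.02916429 0.10352405] 0.002519121830392311
[0.588558   0.03085529 0.099     ] top [0.58949279 0.03322337 0.128     ] bot [0.59970491 0.0272671  0.07      ]
[0.59477381 0.03138146 0.099     ] top [0.59463933 0.03581443 0.128     ] bot [0.59404836 0.0248966  0.07      ]
pad [ 0.52117827 -0.11779987  0.06149083] 0.0018618443356090246 [ 0.52790796 -0.11674506  0.07      ] [ 0.52083053 -0.12383963  0.07      ]
piv [0.69003762 0.00416397 0.07405192] 0.0019157035246944831
fig [ 6.59449456e-01 -2.55279406e-01  1.11022302e-16] [ 0.65413423 -0.26156564  0.        ]
[(344, 390, 3), (390, 390, 3)]
```

View pics/both.png

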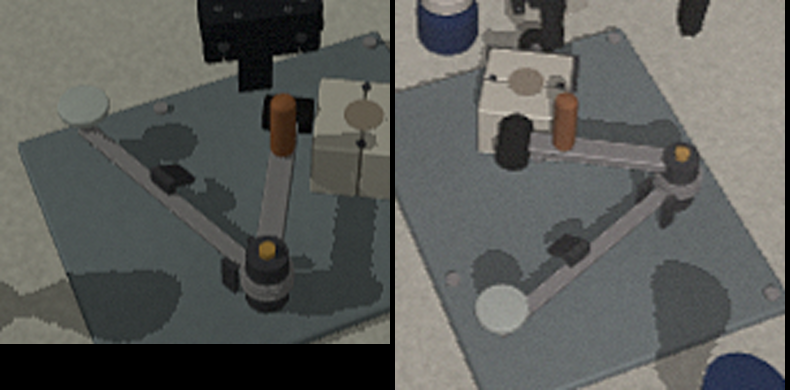

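```bash
python3 -m pendant '[[[0,0,1.134],[-0.032,-0.030,0],0.6],[[0,0,1.134],[-0.032,-0.030,0],0.6],[[0,0,1.134],[-0.032,-0.030,0],0.6],[[0,0,1.134],[-0.032,-0.030,0],0.6],[[0,0,1.134],[-0.032,-0.030,0],0.6],[[0,0,1.134],[-0.032,-0.030,0],0.6],[[0,0,1.134],[-0.032,-0.030,0],0.6],[[0,0,1.134],[-0.032,-0.030,0],0.6],[[0,0,1.134],[-0.032,-0.030,0],0.6],[[0,0,1.134],[-0.032,-0.030,0],0.6]]' 25
cat >> h.py <<'E'
from scipy.spatial.transform import Rotation as Ro
def wz(d,u,v,z):
    K=np.array(d['mtx']);p=np.array([(u-K[0,2])/K[0,0],(v-K[1,2])/K[1,1]]);t=np.linalg.norm(p)
    T=np.array(d['T_tool_cam']);s=d['state'];R=Ro.from_quat(s['eef_rot']).as_matrix()
    w=R@T[:3,:3]@np.r_[p/t*np.sin(t),np.cos(t)];c=R@T[:3,3]+s['tool_pos'];return c+w*(z-c[2])/w[2]
E
python3 -c "
from h import *
d=snap('wrist','w1');print(d['T_tool_cam'],d['mtx'])"
```

```text
clock: 1.1
tool_pos: [0.5928, 0.0301, 0.2465]
eef_rot: [0.844, -0.536, -0.0, 0.0]
contact_force: [-0.0, -0.6, 0.7]
opening: 0.601
[[ 9.99999386e-01 -9.89644340e-04 -4.98910060e-04  3.87277279e-04]
 [ 1.08513422e-03  9.65829111e-01  2.59177450e-01 -6.63220327e-02]
 [ 2.25368364e-04 -2.59177832e-01  9.65829592e-01 -1.37799005e-01]
 [ 0.00000000e+00  0.00000000e+00  0.00000000e+00  1.00000000e+00]] [[371.64829954   0.         318.41933058]
 [  0.         371.64829954 234.67736845]
 [  0.           0.           1.        ]]
```

View pics/w1.png

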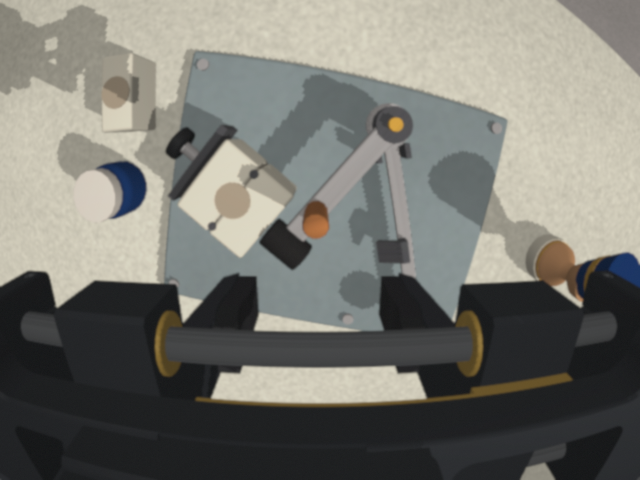

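Wrist view: handle top at about (316,212), pivot cap at (396,124); the jaws are clear of mould and clamp sideways.

```bash
python3 - <<'E'
from h import *
d=load('w1')
h=cv2.cvtColor(d['image'],cv2.COLOR_RGB2HSV)
m=cv2.inRange(h,(4,110,60),(18,255,255))[195:245,295:340];ys,xs=np.where(m);print(xs.mean()+295,ys.mean()+195,ys.min()+195,ys.max()+195)
H=wz(d,316,212,.128);print(H,wz(d,xs.mean()+295,ys.mean()+195,.104))
for z in(.075,.09,.1):
    V=wz(d,396,124,z);print(z,V,np.hypot(*(V-H)[:2]))
a,b=load('scene0'),load('side0')
print(tri(a,(200+267/2.294,190+249/2.294),b,(270+287/2.6,190+154/2.6)))
# step plan
V=np.array([.690,.005]);H=H[:2]
for V in (V,):
  a0=np.arctan2(*(H-V)[::-1]);print(a0)
E
```

```text
315.4455172413793 220.16 202 237
[0.60483316 0.03741584 0.128     ] [0.59429793 0.03315189 0.104     ]
0.075 [0.69139956 0.00484529 0.075     ] 0.09249099095524072
0.09 [0.68953971 0.00742433 0.09      ] 0.08985928421551201
0.1 [0.68829981 0.0091437  0.1       ] 0.08812489182041347
(array([0.69086969, 0.00447047, 0.07313323]), np.float64(0.002576153365563815))
2.7779077275253283
```

```bash
python3 -m pendant '[[[0,0,0],[-0.001,-0.002,0.04],0.6],[[0,0,0],[-0.001,-0.002,0.08],0.6],[[0,0,0],[-0.001,-0.002,0.12],0.6],[[0,0,0],[-0.001,-0.002,0.14],0.6],[[0,0,0],[-0.001,-0.002,0.149],0.6],[[0,0,0],[-0.001,-0.002,0.149],0.6]]' 25
python3 - <<'E'
from h import *
C=np.array([.691,.005]);H0=np.array([.594,.032]);a0=np.arctan2(*(H0-C)[::-1]);print(a0)
x=np.array([.4226,-.9063]);y=np.array([-.9063,-.4226])
for k in np.r_[0:1.06:.106,1.06]:
    p=C+.1*np.array([np.cos(a0+k),np.sin(a0+k)])-(C+.1*np.array([np.cos(a0),np.sin(a0)]));print(round(k,3),np.round([p@x,p@y],4))
E
```

```text
clock: 1.75
tool_pos: [0.5939, 0.0317, 0.0969]
eef_rot: [0.844, -0.537, -0.001, 0.0]
contact_force: [-0.5, 0.4, -0.1]
opening: 0.603
2.870114171190879
0.0 [0. 0.]
0.106 [0.0084 0.0065]
0.212 [0.0174 0.012 ]
0.318 [0.027  0.0165]
0.424 [0.037 0.02 ]
0.53 [0.0473 0.0224]
0.636 [0.0578 0.0238]
0.742 [0.0684 0.024 ]
0.848 [0.079 0.023]
0.954 [0.0894 0.021 ]
1.06 [0.0995 0.0179]
```

```bash
python3 -m pendant '[[[0,0,0],[0,0,0],0],[[0,0,0],[0,0,0],0],[[0,0,0],[0,0,0],0],[[0,0,0],[0,0,0],0],[[0,0,0],[0,0,0],0],[[0,0,0],[0,0,0],0]]' 30
```

```text
clock: 2.35
tool_pos: [0.5943, 0.0332, 0.0984]
eef_rot: [0.844, -0.537, -0.0, -0.001]
contact_force: [-2.4, 3.6, 6.3]
opening: 0.219
```

Gripped (19 mm opening). Swing along the arc.

```bash
python3 -m pendant '[[[0,0,0],[0.004,0.003,0],0],[[0,0,0],[0.008,0.0065,0],0],[[0,0,0],[0.0128,0.0095,0],0],[[0,0,0],[0.0174,0.012,0],0],[[0,0,0],[0.022,0.0144,0],0],[[0,0,0],[0.027,0.0165,0],0],[[0,0,0],[0.032,0.0184,0],0],[[0,0,0],[0.037,0.02,0],0],[[0,0,0],[0.042,0.0213,0],0],[[0,0,0],[0.0473,0.0224,0],0]]' 30
```

```text
clock: 3.35
tool_pos: [0.5885, -0.0158, 0.0981]
eef_rot: [0.845, -0.535, -0.007, 0.001]
contact_force: [-13.8, 9.2, 17.7]
opening: 0.215
```

```bash
python3 -m pendant '[[[0,0,0],[0.006,0.003,-0.001],0],[[0,0,0],[0.012,0.005,-0.002],0],[[0,0,0],[0.018,0.0056,-0.002],0],[[0,0,0],[0.024,0.0056,-0.002],0],[[0,0,0],[0.030,0.0052,-0.002],0],[[0,0,0],[0.036,0.0045,-0.002],0],[[0,0,0],[0.042,0.0036,-0.002],0],[[0,0,0],[0.047,0.0026,-0.002],0],[[0,0,0],[0.047,0.0026,-0.002],0]]' 30
```

```text
clock: 4.25
tool_pos: [0.604, -0.0603, 0.0983]
eef_rot: [0.845, -0.535, -0.008, 0.002]
contact_force: [-10.6, 4.8, 3.7]
opening: 0.211
```

```bash
python3 -m pendant '[[[0,0,0],[0.003,-0.0006,0],0],[[0,0,0],[0.006,-0.0013,0],0],[[0,0,0],[0.006,-0.0013,0],0]]' 30; python3 -c "
from h import *
d=snap('scene','s2');snap('wrist','w2')
im=np.hstack([cv2.resize(load(f)['image'][:,:,::-1][y:y+240,x:x+240],(400,400)) for f,x,y in(('s2',200,160),('w2',240,60))]);cv2.imwrite('pics/v2.png',im)"
```

```text
clock: 4.55
tool_pos: [0.608, -0.0662, 0.0982]
eef_rot: [0.844, -0.536, -0.008, 0.003]
contact_force: [-13.0, 6.2, 7.0]
opening: 0.207
```

View pics/v2.png

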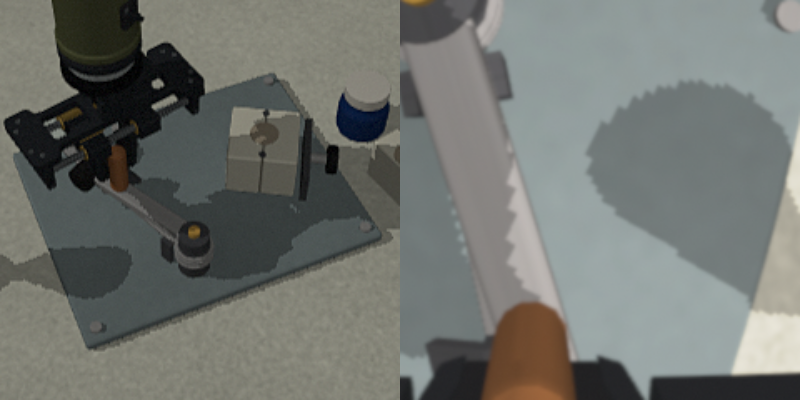

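The handle sits towards the pivot-side edge of the pads (scene ≈(271,261)); measuring the real hammer angle.

```bash
python3 - <<'E'
from h import *
C=np.array([.691,.005])
def cen(d,x0,y0,x1,y1):
    h=cv2.cvtColor(d['image'],cv2.COLOR_RGB2HSV);m=cv2.inRange(h,(4,110,60),(18,255,255))[y0:y1,x0:x1];n,l,s,c=cv2.connectedComponentsWithStats(m);i=1+np.argmax(s[1:,4]);return c[i]+[x0,y0],s[i]
for f,b in(('scene0',(305,225,340,265)),('s2',(255,240,290,285))):
    d=load(f);c,s=cen(d,*b);P=onz(d,*c,.099)[:2];v=P-C;print(f,c,s,P,np.hypot(*v),np.arctan2(v[1],v[0])%(2*np.pi))
E
```

```text
scene0 [321.24260355 241.62721893] [ 13   6  11  27 169] [0.588558   0.03085529] 0.10565443167107515 2.8943662698163486
s2 [270.74054054 260.86486486] [ 11   8  10  27 185] [ 0.61738416 -0.06218295] 0.0996636373862143 3.8813340071320974
```

```bash
python3 -m pendant '[[[0,0,0],[0.002,-0.002,0],0],[[0,0,0],[0.004,-0.004,0],0],[[0,0,0],[0.007,-0.006,0],0],[[0,0,0],[0.007,-0.006,0],0]]' 15; python3 - <<'E'
from h import *
C=np.array([.691,.005])
d=snap('scene','s3');h=cv2.cvtColor(d['image'],cv2.COLOR_RGB2HSV);x0,y0=255,240
m=cv2.inRange(h,(4,110,60),(18,255,255))[240:290,255:300];n,l,s,c=cv2.connectedComponentsWithStats(m);i=1+np.argmax(s[1:,4]);c=c[i]+[x0,y0]
P=onz(d,*c,.099)[:2];v=P-C;print(c,s[i],P,np.hypot(*v),np.arctan2(v[1],v[0])%(2*np.pi))
E
```

```text
clock: 5.05
tool_pos: [0.6142, -0.0733, 0.0982]
eef_rot: [0.843, -0.537, -0.009, 0.005]
contact_force: [-16.5, 0.6, 10.3]
opening: 0.206
[267.3172043  264.06989247] [  8  11   9  28 186] [ 0.62340947 -0.0687367 ] 0.10002789985508942 3.9704523508475416
```

```bash
python3 -m pendant '[[[0,0,0],[0,0,0],1],[[0,0,0],[0,0,0],1],[[0,0,0],[0,0,0],1],[[0,0,0],[0,0,0],1],[[0,0,0],[0,0,0],1],[[0,0,0],[0,0,0],1]]' 15; python3 - <<'E'
from h import *
C=np.array([.691,.005])
d=snap('scene','s4');h=cv2.cvtColor(d['image'],cv2.COLOR_RGB2HSV);x0,y0=255,220
m=cv2.inRange(h,(4,110,60),(18,255,255))[220:290,255:340];n,l,s,c=cv2.connectedComponentsWithStats(m);i=1+np.argmax(s[1:,4]);c=c[i]+[x0,y0]
P=onz(d,*c,.099)[:2];v=P-C;print(c,s[i],P,np.hypot(*v),np.arctan2(v[1],v[0])%(2*np.pi))
E
```

```text
clock: 5.7
tool_pos: [0.6244, -0.0735, 0.0998]
eef_rot: [0.843, -0.537, 0.001, -0.0]
contact_force: [0.4, -0.2, 0.5]
opening: 0.725
[273.00502513 259.67336683] [ 13  26  11  27 199] [ 0.61540631 -0.05804461] 0.09843286704787362 3.8367200991532298
```

The hammer stays back at ≈0.96 rad with contact force zero. Retreat upward.

```bash
python3 -m pendant '[[[0,0,0],[0,0,0],1],[[0,0,0],[0,0,0],1],[[0,0,0],[0,0,0],1],[[0,0,0],[0,0,-0.03],1],[[0,0,0],[0,0,-0.07],1],[[0,0,0],[0,0,-0.11],1],[[0,0,0],[0,0,-0.14],1],[[0,0,0],[0,0,-0.14],1]]'; python3 - <<'E'
from h import *
a=snap('scene','s5');b=snap('side','d5')
ci=[]
for d,x,y in((a,205,205),(b,280,270)):
    ci.append(cv2.resize(d['image'][y:y+70,x:x+70,::-1],(400,400),interpolation=2))
cv2.imwrite('pics/v5.png',np.hstack(ci));s=r.get_state();print(s['tool_pos'],s['eef_rot'])
E
```

```text
clock: 6.55
tool_pos: [0.6268, -0.0736, 0.2447]
eef_rot: [0.843, -0.537, 0.004, -0.002]
contact_force: [0.9, 0.0, -0.1]
opening: 1.001
[ 0.62393347 -0.0729703   0.24025978] [ 8.43505027e-01 -5.37120867e-01  5.66280979e-04 -3.50047498e-04]
```

View pics/v5.png

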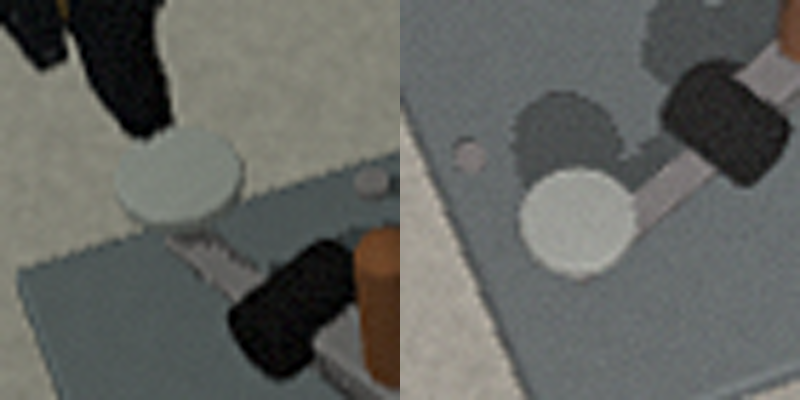

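Hammer is cocked; pad centre at scene (236.7,235.6), side (311,308.7) → about (0.523, −0.120). Move over it, shut.

```bash
python3 -m pendant '[[[0,0,0],[0,0.03,0],0],[[0,0,0],[0,0.07,0],0],[[0,0,0],[0,0.111,0.0],0],[[0,0,0],[0,0.111,0.04],0],[[0,0,0],[0,0.111,0.08],0],[[0,0,0],[0,0.111,0.11],0],[[0,0,0],[0,0.111,0.12],0],[[0,0,0],[0,0.111,0.12],0],[[0,0,0],[0,0.111,0.12],0],[[0,0,0],[0,0.111,0.12],0]]'; python3 - <<'E'
from h import *
a=snap('scene','s6');b=snap('side','d6')
ci=[]
for d,x,y in((a,175,165),(b,240,220)):
    ci.append(cv2.resize(d['image'][y:y+130,x:x+130,::-1],(400,400),interpolation=2))
cv2.imwrite('pics/v6.png',np.hstack(ci));s=r.get_state();print(s['tool_pos'],s['opening'])
E
```

```text
clock: 7.65
tool_pos: [0.5242, -0.1201, 0.121]
eef_rot: [0.844, -0.537, 0.001, -0.0]
contact_force: [0.1, -0.0, -0.6]
opening: 0.118
[ 0.52403385 -0.12006778  0.12095883] 0.02342959845617502
```

View pics/v6.png

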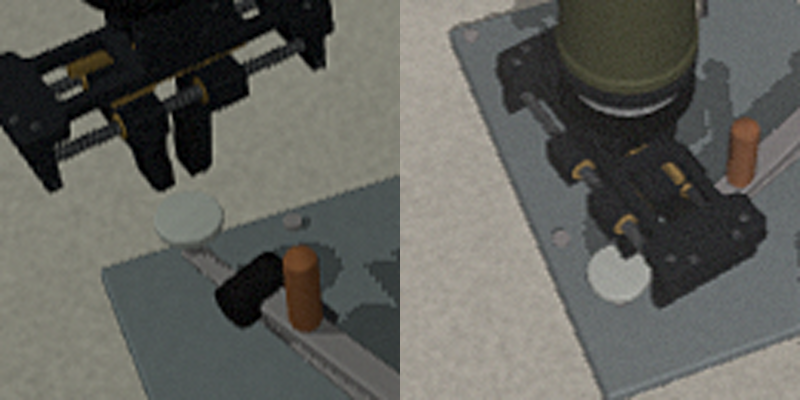

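Fingers are above the pad, hammer still cocked and clear of the gripper body. Press.

```bash
python3 -m pendant '[[[0,0,0],[0,0,0.02],0],[[0,0,0],[0,0,0.035],0],[[0,0,0],[0,0,0.042],0],[[0,0,0],[0,0,0.047],0],[[0,0,0],[0,0,0.052],0],[[0,0,0],[0,0,0.057],0],[[0,0,0],[0,0,0.059],0],[[0,0,0],[0,0,0.059],0]]'
```

```text
clock: 8.55
tool_pos: [0.5237, -0.1202, 0.0608]
eef_rot: [0.843, -0.537, 0.001, -0.0]
contact_force: [-1.5, -0.4, 4.1]
opening: 0.009
```

```bash
cat > ang.py <<'E'
from h import *
import sys
C=np.array([.691,.005])
d=snap('scene',sys.argv[1]);h=cv2.cvtColor(d['image'],cv2.COLOR_RGB2HSV);x0,y0=255,225
m=cv2.inRange(h,(4,110,60),(18,255,255))[225:290,255:345];n,l,s,c=cv2.connectedComponentsWithStats(m);i=1+np.argmax(s[1:,4]);c=c[i]+[x0,y0]
P=onz(d,*c,.099)[:2];v=P-C;print(c,s[i],np.hypot(*v),np.arctan2(v[1],v[0])%(2*np.pi)-2.894)
E
python3 ang.py s7
```

```text
[321.76470588 242.67156863] [ 63   6  11  27 204] 0.10331855445307528 -0.010387742261661614
```

Tripped: the hammer is back at rest. Leave the pad.

```bash
python3 -m pendant '[[[0,0,0],[0,0,-0.02],0],[[0,0,0],[0,0,-0.06],0],[[0,0,0],[0,0,-0.10],0],[[0,0,0],[0,0,-0.14],0],[[0,0,0],[0,0,-0.14],0],[[0,0,0],[0,0,-0.14],0],[[0,0,0],[0,0,-0.14],0]]'; python3 ang.py s8
```

```text
clock: 9.3
tool_pos: [0.5225, -0.1194, 0.1998]
eef_rot: [0.844, -0.537, -0.001, 0.0]
contact_force: [0.0, 0.5, -0.6]
opening: 0.002
[323.15384615 234.75384615] [63  6 11  8 65] 0.12208398544064128 -0.017146645600391253
```

View pics/s8.png

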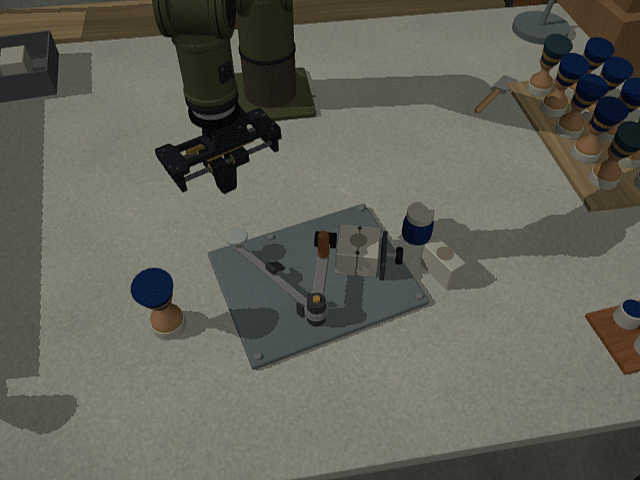

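The hammer rests against the mould (handle at (323,245), part shaded), the figurine is unmoved at (167,320), and the gripper is free.

```bash
python3 -c "
from plant import r
print(r.finish_job())"
```

```text
the job is handed in; nothing more can be done
None
```

I cocked the hammer, let go of it, tripped it with the trigger pad and handed the job in at about 9.4 s of the 56 s. No verdict came back.

- **Cocking:** I gripped the handle and swung it back to about 1.08 rad, then opened the gripper. The hammer stayed back by itself at about 0.95 rad, with contact force near zero.
- **Tripping:** I pressed the pad about 17 mm down with the closed fingers, reading about 4 N. The camera then put the hammer at −0.01 rad against its starting position, and I lifted off.
- **Last checks:** The final scene picture shows the head against the mould, the figurine standing where it was, and the gripper clear above the plate. The contact force reading was within noise.

**Disagreements:**
- The handle slid several mm towards the pivot-side edge of the pads during the swing. The tool's own position was therefore not a good guide to the hammer angle, and I used the camera instead.
- The last angle reading (−0.017 rad) came from a handle partly in shadow, and its radius came out wrong (122 mm, not 100 mm). For the final rest I relied on the picture and the reading before it.

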